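# Seat the wide-flanged lens in the three-post stand

## Robot

A 6-joint arm with a two-finger parallel gripper is mounted at the origin on the work surface; the furniture and walls round the work are solid. World frame = base frame: x ahead of the robot, y to its left, z up, the work surface at z = 0. Lengths are in m, angles in rad, forces in N, time in s.
With the tool pointing down it reaches from about 0.375 to 0.975 m from the base axis. Payload 3.8 kg.
Tool frame: the origin (TCP) lies on the centre line of the jaws, within the pads' length; the fingertips stand 14 mm ahead of it and the grasp point (between the pads) lies 5 mm behind it; z points along the fingers, y is the line along which they close (so a half turn about z gives the same grasp; the last joint's range is limited). The gripper opens to 85 mm and grips with 20 to 120 N. Pads are 22 mm wide; open, the fingers measure 114 mm over their backs; the gripper's body (76 mm by 85 mm) begins 54 mm behind the grasp point. The pads swing forward as they close: fully open they stand 13 mm farther back than shut.
Start: joints at [1.116, 0.264, 1.604, -0, 1.274, -0.037], TCP at [0.274, 0.617, 0.245] pointing down, gripper open.
Joint ranges: [-2.63, 2.63], [-0.94, 2.18], [0.31, 2.57], [-1.31, 4.45], [0, 2.66], [-2.55, 2.55]. Speed limits (rad/s): [2.57, 2.57, 3.14, 3.14, 3.14, 3.14].

## Interface

Orientations are given as a rotation vector (axis times angle).
In Python, from workcell import bot, eyes, spot_in gives the robot as it stands.
- The arm moves only by the tool carry_out, never from a script. Its argument "series" is text: rows parted by semicolons, each of 4 numbers parted by spaces: the shift along the world's x, y, z in m, then the turn about the world's z in degrees. In form: tx ty tz roll; .... A call has 1 to 20 rows; each row shifts and turns the commanded pose from where the row before left it; what a row does not reach is not made up. A row lasts 1/8 s, in which the tool goes at most 62.5 mm and 10.7 degrees, less where a joint would pass 70% of its speed; a pose out of reach is approached as far as the arm can. A call is refused whole if a number of a shift passes 0.0625 or a number of a turn 10.7, either way. A call with a gripper value outside its range is refused whole. "jaw" is the gripper command: -1 is shut, 1 is fully open, values between are in proportion, set as the call begins (left out, the last holds). The fingers move at their own pace and stop on an object; "grip_force" is the grip in N (left out, the last holds). Time passes only in rows, so rows that do not move let the fingers close. It gives the time, the measured TCP pose, the force, the opening and the grip force at its end, in the units of the state.
- bot.read_state(): the state, without advancing time (a new reading comes with each control period).
- eyes.read_camera(name): name is "scene" or "side" or "wrist"; returns (picture, depth): 384x512x3 uint8, blue, green, red; 384x512 float32, m along the optical axis (not along the pixel's ray), 0 where there is no reading.
- eyes.get_calibration(name): a dict with "K" (3x3 intrinsics, pixels), "distortion" ([k1, k2, p1, p2, k3] as OpenCV has them; the pictures are not rectified), "position" and "rotation" of the camera in the world; the wrist camera has in their place "T_tool_cam" (4x4, takes a point from camera to tool coordinates, whose origin is the TCP and whose axes are the flange's). Camera axes: x right, y down, z forward; pixel columns grow to the right and rows downward; lengths in m; the calibration is good to about 2 mm. A picture is of the moment at which its call begins: read the wrist's pose just before it. get_calibration takes no time and is no camera call.
- bot.finish_job(): hands the job in; it is judged then, once.
Trained networks look in the newest picture that a camera, given by its name, has taken for a name from the list of things; names that differ only in an ending like _2 or _b are one class to them, and where a whole thing is asked for, a point or a joint stands for the part that bears it (a point fixed in the world has none). Each returns a list of dicts, best first, with "score" (0 to 1); they miss things now and then, are a little off and sometimes report something else, mostly with a low value. They report only what shows in the picture. A call takes as long as a camera call. They do not tell look-alikes from the thing itself.
- spot_in(camera, target): "rect" ([centre column, centre row, width, height] in pixels, round what is visible of it).
The state is a dict: "time": time; "q": joint angles; "joint_vel": joint speeds; "joint_torque": joint torques, N m; "tool_pos": TCP position; "tcp_rot": TCP orientation; "wrist_force": force on the tool from outside, world axes, zero at the start; "torque": the same for the moment, N m; "width": opening from 0.0 (shut) to 1.0 (fully open); "grip_force": force on a finger pad.
Only numpy, scipy, OpenCV 4.12 (cv2) and the standard library are available. Lean on these libraries where they do the work, as an engineer would, in place of code of your own. Each camera call takes 0.05 s, during which the arm holds its last target. There are 200 camera calls.

## Task

Two inspection lenses stand on the bench. Pick up the one with the wide flange and seat it upright in the three-post lens stand, its flange lying level on all three brass pads inside the fences so that it cannot rock, and let go. Set it down gently rather than dropping it, and leave the narrow lens where it stands.

Things in the scene. Friction and masses are not known exactly. Their poses are not given: they have to be found in the camera images.
- wide_lens_mid (a point): Lens to seat: aluminium flange 66 mm across, 10 mm thick at the bottom, black round barrel 36 mm across above it, total height 50 mm, glass in the top; about 0.18 kg. Starts upright on the bench. Point on its axis 25 mm above its underside; z up along the axis. Grasp across the barrel (10 to 50 mm above the underside), at any yaw.
- narrow_lens_mid (a point): The other lens, to be left alone: same 50 mm height, black barrel 30 mm across, but its flange is only 38 mm across. Point on its axis 25 mm above its underside.
- seat (a point): Lens stand, its axis in the plane of its pads, 40 mm above the bench; z up. Fixed: dark base 110 mm across, 8 mm thick; three aluminium posts at 120 degrees (one along +x) with brass pads 21 to 38 mm from the axis. Fences behind the pads, 30 mm wide, inner faces 38 mm from the axis, top 9 mm above the pads, flared. Seated, the wide lens's underside is in this plane, its mid point 25 mm above.
There are look-alikes about, which are no part of the job. Leave any purple look-alike of the part that bears wide_lens_mid alone. Of the things that look like the part that bears seat, the smaller one is meant.

How it is judged:
At the end, for the whole second after the job is handed in: The wide lens stands upright in the stand, released and at rest: its axis within 13 mm of the stand's axis, its underside within 3 mm of the plane of the pads, level within 3.4 degrees, so that all three pads bear. The narrow lens is still within 30 mm of where it stood (horizontal distance between wide_lens_mid and seat below 0.013 m and z of wide_lens_mid in the frame of seat between 0.022 and 0.028 m and angle between wide_lens_mid's own z axis and vertical below 0.06 rad and linear speed of wide_lens below 0.02 m/s and angular speed of wide_lens below 0.1 rad/s and distance of narrow_lens_mid from where it was at the start of the episode below 0.03 m); the robot touches nothing.
It fails at once if the wide lens is let go or thrown more than 20 mm above its seat (z of wide_lens_mid in the frame of seat above 0.045 m and contact force between the fingers and wide_lens below 0.05 N).
It fails at once if the narrow lens is moved by more than 30 mm (distance of narrow_lens_mid from where it was at the start of the episode above 0.03 m).
It also fails if it takes over 48 s, if anything falls off the work surface, if the arm or the gripper's body presses on something with over 40 N, if the wrist force passes 120 N, or if a joint passes its speed limit or range.

## Working session

There is one attempt and no reset: what is moved stays moved. The work goes in short steps, Python scripts to look and compute and a tool call to move; the robot and the scene stay as the last step left them, time stands still between calls to the robot, and variables do not carry over. Pictures are saved under pics/ and viewed, at most 10 in all, crops included, and the job is handed in when it is done.

Besides the shell and the picture viewer there is one more tool, called after "Request:" as name(argument=value, ...), one argument or row to a line, values as JSON. carry_out: Moves the arm, as the interface text tells. Its arguments: {"type":"object","properties":{"series":{"type":"string"},"jaw":{"type":"number"},"grip_force":{"type":"number"}},"required":["series"]}

```bash
mkdir -p pics; cat > h.py <<'E'
import numpy as np, cv2
from workcell import bot, eyes, spot_in
from scipy.spatial.transform import Rotation as R
def cam(name):
    s=bot.read_state(); im,d=eyes.read_camera(name); c=eyes.get_calibration(name)
    if 'T_tool_cam' in c:
        T=np.eye(4);T[:3,:3]=R.from_rotvec(s['tcp_rot']).as_matrix();T[:3,3]=s['tool_pos'];T=T@np.array(c['T_tool_cam'])
    else:
        T=np.eye(4);r=np.array(c['rotation']);T[:3,:3]=r if r.shape==(3,3) else R.from_rotvec(r).as_matrix();T[:3,3]=c['position']
    return im,d,c,T
def cloud(d,c,T):
    h,w=d.shape;u,v=np.meshgrid(np.arange(w),np.arange(h))
    p=cv2.undistortPoints(np.stack([u,v],-1).reshape(-1,1,2).astype(np.float32),np.array(c['K'],float),np.array(c['distortion'],float)).reshape(h,w,2)
    P=np.dstack([p*d[...,None],d])@T[:3,:3].T+T[:3,3]
    P[d<=0]=np.nan
    return P
E
python3 - <<'E'
from h import *
ims=[]
for n in ['scene','side']:
    im,d,c,T=cam(n);P=cloud(d,c,T);np.savez(f'{n}.npz',im=im,P=P);print(n,T[:3,3],np.isfinite(P[...,0]).mean())
    for t in ['wide_lens_mid','narrow_lens_mid','seat']:
        for r in spot_in(n,t)[:5]:
            u,v,w,h=r['rect'];print(t,round(r['score'],2),np.round(r['rect']),np.round(P[int(v),int(u)],3))
    cv2.imwrite(f'pics/{n}.png',im)
E
```

```text
scene [-0.09454539 -0.92491587  0.82378354] 0.9957834879557291
wide_lens_mid 0.96 [338. 284.  25.  29.] [ 0.392 -0.395  0.038]
wide_lens_mid 0.56 [306. 256.  28.  29.] [ 0.382 -0.282  0.038]
narrow_lens_mid 0.55 [220. 158.  15.  22.] [0.395 0.246 0.031]
seat 0.97 [285. 206.  34.  32.] [ 0.433 -0.102  0.052]
seat 0.79 [181. 145.  45.  36.] [0.321 0.42  0.015]
seat 0.49 [307. 255.  32.  31.] [ 0.382 -0.282  0.038]
side [-0.3133056  -0.31297118  1.20627379] 0.9961344401041666
wide_lens_mid 0.84 [325. 232.  19.  22.] [ 0.379 -0.267  0.029]
wide_lens_mid 0.8 [356. 243.  17.  22.] [ 0.38  -0.377  0.03 ]
narrow_lens_mid 0.51 [278. 194.  35.  28.] [ 0.462 -0.064  0.011]
seat 0.78 [277. 196.  35.  26.] [ 0.461 -0.065  0.005]
seat 0.73 [144. 181.  41.  41.] [0.29  0.382 0.053]
```

```bash
python3 - <<'E'
import cv2,numpy as np
a=cv2.imread('pics/scene.png')[120:320,140:380];b=cv2.imread('pics/side.png')[150:290,120:400]
a=cv2.resize(a,None,fx=2.5,fy=2.5,interpolation=cv2.INTER_CUBIC)
b=cv2.resize(b,None,fx=2.5,fy=2.5,interpolation=cv2.INTER_CUBIC)
cv2.imwrite('pics/a.png',a);cv2.imwrite('pics/b.png',b)
E
```

```text
(no output)
```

View pics/a.png

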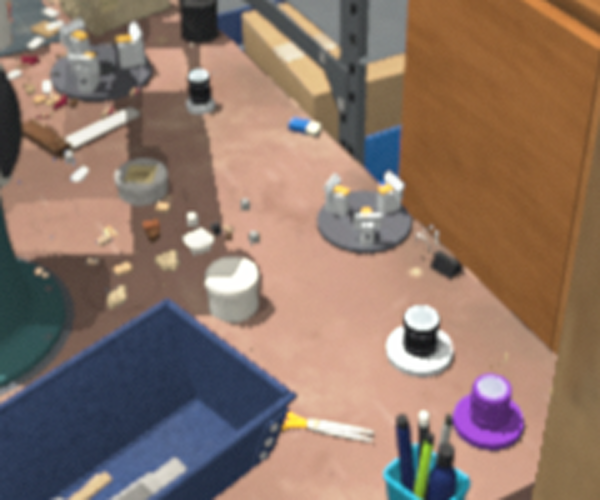

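View pics/b.png

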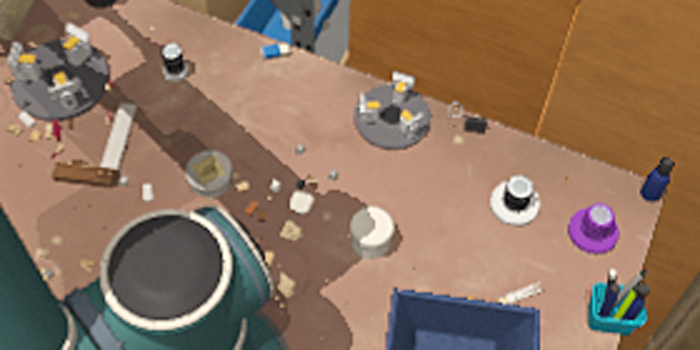

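The wide lens (black barrel, light flange) is at scene crop (421,330), with the purple look-alike to its lower right. The smaller stand is at (365,210), close to the wooden cabinet. The narrow lens is far off at (200,90). Next I'll fit the centres.

```bash
python3 - <<'E'
import numpy as np,cv2
for n in ['scene','side']:
    f=np.load(n+'.npz');P=f['P'].reshape(-1,3);C=f['im'].reshape(-1,3)
    ok=np.isfinite(P[:,0]);P=P[ok];C=C[ok]
    def enc(c,r,z0,z1,l):
        m=(np.hypot(P[:,0]-c[0],P[:,1]-c[1])<r)&(P[:,2]>z0)&(P[:,2]<z1);q=P[m]
        if len(q)<5: return print(n,l,'few')
        o,rad=cv2.minEnclosingCircle(q[:,:2].astype(np.float32));print(n,l,len(q),np.round(o,4),round(rad,4),np.round(np.median(q[:,2]),4), 'z99',np.round(q[:,2].max(),3))
    enc((.39,-.275),.05,.005,.014,'wide flange');enc((.39,-.275),.05,.045,.056,'wide top')
    enc((.46,-.07),.075,.004,.012,'base');enc((.46,-.07),.075,.036,.046,'pads');enc((.46,-.07),.075,.046,.056,'fences')
    enc((.31,.4),.09,.004,.012,'bigbase')
    enc((.395,-.38),.045,.004,.016,'purple')
    m=(P[:,0]>.35)&(P[:,0]<.8)&(P[:,1]>-.4)&(P[:,1]<.1)&(P[:,2]>.1)&(P[:,2]<.4);q=P[m]
    for y in np.arange(-.4,.1,.1):
        k=q[(q[:,1]>=y)&(q[:,1]<y+.1)]
        if len(k):print('wall y',round(y,2),np.round(np.percentile(k[:,0],[1,50]),3))
from workcell import bot
print(bot.read_state())
E
```

```text
scene wide flange 236 [ 0.3885 -0.2789] 0.0404 0.0116 z99 0.014
scene wide top 137 [ 0.3934 -0.2691] 0.0204 0.0527 z99 0.056
scene base 472 [ 0.4589 -0.0692] 0.074 0.0096 z99 0.012
scene pads 132 [ 0.454  -0.0659] 0.0476 0.0411 z99 0.046
scene fences 57 [ 0.4567 -0.0636] 0.0469 0.0493 z99 0.053
scene bigbase 259 [0.3099 0.4   ] 0.09 0.0088 z99 0.012
scene purple 328 [ 0.3959 -0.3803] 0.0439 0.0113 z99 0.016
wall y -0.3 [0.588 0.592]
wall y -0.2 [0.588 0.593]
wall y -0.1 [0.588 0.599]
wall y -0.0 [0.588 0.595]
side wide flange 154 [ 0.3867 -0.2665] 0.0447 0.0094 z99 0.014
side wide top 80 [ 0.3936 -0.2693] 0.0189 0.0509 z99 0.056
side base 442 [ 0.4579 -0.0745] 0.0714 0.0081 z99 0.012
side pads 78 [ 0.4546 -0.0638] 0.0482 0.0405 z99 0.046
side fences 32 [ 0.4544 -0.0654] 0.0479 0.0488 z99 0.052
side bigbase 532 [0.3091 0.3989] 0.0885 0.0094 z99 0.012
side purple 172 [ 0.3949 -0.3845] 0.038 0.0102 z99 0.016
wall y -0.4 [0.587 0.624]
wall y -0.3 [0.586 0.607]
wall y -0.2 [0.586 0.607]
wall y -0.1 [0.586 0.605]
wall y -0.0 [0.586 0.607]
{'time': 0.4, 'q': array([ 1.11610438e+00,  2.64055296e-01,  1.60420013e+00, -1.36237034e-05,
        1.27371406e+00, -3.69088975e-02]), 'joint_vel': array([-2.17849439e-03, -3.18895669e-03,  2.19130642e-05, -8.06214852e-04,
       -1.77129135e-03, -1.45512474e-03]), 'joint_torque': array([ 6.59292673e-04, -5.14249599e+01, -3.67013597e+01, -9.02142489e-06,
        4.94294625e-03, -1.61815564e-05]), 'tool_pos': array([0.27383356, 0.61683885, 0.24506673]), 'tcp_rot': array([-6.51467269e-01, -3.07322269e+00,  5.79098191e-04]), 'wrist_force': array([0.38509151, 0.06796384, 0.26620891]), 'torque': array([ 0.02331451,  0.05614604, -0.06413072]), 'grip_force': 0.0, 'width': 1.000783888836628}
```

```bash
python3 - <<'E'
import numpy as np
P=np.concatenate([np.load(n+'.npz')['P'].reshape(-1,3) for n in ['scene','side']]);P=P[np.isfinite(P[:,0])]
r=np.hypot(P[:,0],P[:,1])
for y in np.arange(-.5,.75,.05):
    print(round(y,2),[ (round(float(np.percentile(k,99)),2) if len(k)>2 else None) for x in np.arange(.2,.65,.05) for k in [P[(P[:,1]>=y)&(P[:,1]<y+.05)&(P[:,0]>=x)&(P[:,0]<x+.05),2]]])
E
```

```text
-0.5 [0.0, 0.1, 0.08, 0.0, 0.0, 0.0, None, 0.32, 0.33]
-0.45 [0.01, 0.12, 0.13, 0.01, 0.01, 0.09, 0.01, 0.32, 0.33]
-0.4 [0.01, 0.01, 0.0, 0.06, 0.06, 0.0, 0.01, 0.32, 0.33]
-0.35 [0.11, 0.01, 0.01, 0.01, 0.01, 0.01, 0.0, 0.32, 0.33]
-0.3 [0.01, 0.01, 0.0, 0.06, 0.06, 0.01, 0.0, 0.32, 0.33]
-0.25 [0.0, 0.01, 0.01, 0.01, 0.01, 0.01, 0.01, 0.32, 0.33]
-0.2 [0.0, 0.01, 0.0, 0.0, 0.0, 0.04, 0.02, 0.32, 0.33]
-0.15 [0.05, 0.05, 0.01, 0.01, 0.05, 0.04, 0.0, 0.32, 0.32]
-0.1 [0.05, 0.05, 0.0, 0.01, 0.05, 0.05, 0.05, 0.32, 0.33]
-0.05 [0.01, 0.02, 0.02, 0.01, 0.05, 0.05, 0.01, 0.32, 0.33]
-0.0 [0.01, 0.02, 0.02, 0.01, 0.01, 0.01, 0.01, 0.32, 0.33]
0.05 [0.03, 0.03, 0.0, 0.01, 0.01, 0.01, 0.52, 0.32, 0.32]
0.1 [0.03, 0.03, 0.01, 0.01, 0.01, 0.02, 0.64, 0.53, 0.56]
0.15 [0.03, 0.03, 0.01, 0.01, 0.01, 0.01, 0.56, 0.56, 0.56]
0.2 [0.02, 0.01, 0.01, 0.05, 0.05, 0.01, 0.56, 0.56, 0.56]
0.25 [0.02, 0.01, 0.01, 0.06, 0.06, 0.01, 0.56, 0.56, 0.57]
0.3 [0.01, 0.02, 0.02, 0.01, 0.01, 0.01, 0.56, 0.56, 0.56]
0.35 [0.69, 0.07, 0.06, 0.07, 0.01, 0.01, 0.56, 0.56, 0.56]
0.4 [0.69, 0.07, 0.06, 0.07, 0.06, 0.09, 0.57, 0.56, 0.09]
0.45 [0.68, 0.57, 0.07, 0.01, 0.01, 0.08, 0.56, 0.56, 0.09]
0.5 [0.3, 0.34, 0.07, 0.07, 0.07, 0.07, 0.55, 0.1, 0.09]
0.55 [0.61, 0.62, 0.62, 0.07, 0.07, 0.07, 0.55, 0.26, 0.1]
0.6 [0.62, 0.62, 0.62, 0.07, 0.07, 0.07, 0.54, 0.1, 0.09]
0.65 [None, 0.28, 0.33, 0.07, 0.01, 0.01, 0.52, 0.1, 0.13]
0.7 [None, 0.04, 0.07, 0.07, 0.08, 0.07, 0.1, 0.1, 0.13]
```

Request:
carry_out(
  series="0.008 -0.045 0 -3.3;0.008 -0.045 0 -3.3;0.008 -0.045 0 -3.3;0.008 -0.045 0 -3.3;0.008 -0.045 0 -3.3;0.008 -0.045 0 -3.3;0.008 -0.047 0 -3.3;0.013 -0.04 0 -3.3;0.013 -0.04 0 -3.3;0.013 -0.04 0 -3.3;0.013 -0.04 0 -3.3;0.013 -0.04 0 -3.3;0 -0.0375 0 -3.3;0 -0.0375 0 -3.3;0 -0.0375 0 -3.3;0 -0.0375 0 -3.3;0 -0.04 0 -3.3;0 -0.04 0 -3.3;0 -0.03 0 -3.3;0 0 0 -3.3",
  jaw=1,
)

```text
time: 2.9
tool_pos: [0.3948, -0.162, 0.2456]
tcp_rot: [2.225, 2.216, -0.0]
wrist_force: [-0.0, 0.2, -0.3]
width: 0.997
grip_force: 0.0
```

```bash
python3 - <<'E'
from h import *
im,d,c,T=cam('wrist');P=cloud(d,c,T);np.savez('w1.npz',im=im,P=P);cv2.imwrite('pics/w1.png',im)
s=bot.read_state();print(s['time'],s['tool_pos'],s['tcp_rot'],s['q'],T[:3,3],s['wrist_force'])
for t in ['wide_lens_mid','seat']:
    for r in spot_in('wrist',t)[:3]:
        u,v,w,h=r['rect'];print(t,round(r['score'],2),np.round(r['rect']),np.round(P[int(v),int(u)],3))
E
```

```text
2.95 [ 0.3947357  -0.16119734  0.24543037] [2.22671615e+00 2.21585552e+00 2.07011888e-05] [-4.46085173e-01 -2.24356845e-01  2.10103572e+00 -6.10390591e-05
  1.26471083e+00 -4.41177450e-01] [ 0.39510916 -0.09583947  0.3746318 ] [-0.56782702 -0.44626476 -0.22768792]
wide_lens_mid 0.86 [259. 255.  50.  56.] [ 0.398 -0.255  0.046]
wide_lens_mid 0.76 [262. 326.  53.  40.] [ 0.402 -0.363  0.022]
seat 0.58 [316.  69. 114. 116.] [ 0.458 -0.065  0.01 ]
```

View pics/w1.png

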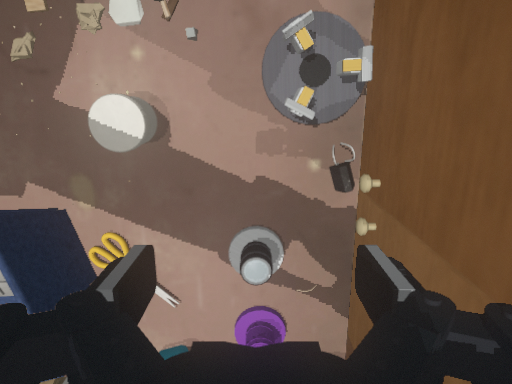

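The view shows the lens flange at (257,252), the barrel top at (257,272), the purple lens at (261,328), and the stand base at (316,69) with its +x post facing the cabinet.

```bash
cat >> h.py <<'E'
from scipy.optimize import least_squares
def fitc(q,r,c0):
    return least_squares(lambda c:np.hypot(q[:,0]-c[0],q[:,1]-c[1])-r,c0,loss='soft_l1',f_scale=.002).x
E
python3 - <<'E'
from h import *
f=np.load('w1.npz');P=f['P'];I=f['im']
def edge(c,r,z0,z1,mask=None):
    m=(np.hypot(P[...,0]-c[0],P[...,1]-c[1])<r)&(P[...,2]>z0)&(P[...,2]<z1)
    if mask is not None: m&=mask
    n,l,s,_=cv2.connectedComponentsWithStats(m.astype(np.uint8));m=(l==1+np.argmax(s[1:,4])).astype(np.uint8)
    q=P[m>0];e=P[(m-cv2.erode(m,np.ones((3,3),np.uint8)))>0];return q,e
q,e=edge((.394,-.269),.03,.042,.06);print('top',len(q),q.mean(0),cv2.minEnclosingCircle(q[:,:2].astype(np.float32)),fitc(e,.0175,[.394,-.269]))
q,e=edge((.394,-.269),.05,.006,.016);h=cv2.convexHull(q[:,:2].astype(np.float32))[:,0];print('flange',len(q),fitc(h,.0325,[.394,-.269]),cv2.minEnclosingCircle(h),np.median(q[:,2]))
q,e=edge((.457,-.066),.07,.005,.012);h=cv2.convexHull(q[:,:2].astype(np.float32))[:,0];print('base',len(q),fitc(h,.0545,[.457,-.066]),cv2.minEnclosingCircle(h))
hsv=cv2.cvtColor(I,cv2.COLOR_BGR2HSV);gold=(cv2.inRange(hsv,(12,110,90),(32,255,255))>0)&(np.hypot(P[...,0]-.457,P[...,1]+.066)<.06)
n,l,s,_=cv2.connectedComponentsWithStats(gold.astype(np.uint8));cs=[]
for i in np.argsort(-s[1:,4])[:3]+1:
    p=np.median(P[l==i],0);cs.append(p);print('pad',s[i,4],np.round(p,4))
print(np.mean(cs,0))
print('hist z',np.percentile(P[gold][:,2],[5,50,95]))
m=(np.abs(P[...,1]+.19)<.04)&(P[...,0]>.5)&(P[...,0]<.583)&(P[...,2]>.03);print('knob',np.min(P[m],0),np.max(P[m],0)) if m.any() else 0
E
```

```text
top 882 [ 0.39591006 -0.26884638  0.0512154 ] ((0.396046906709671, -0.27126544713974), 0.018380803987383842) [ 0.39618985 -0.27117245]
flange 1205 [ 0.39591619 -0.27166778] ((0.39592334628105164, -0.2719261646270752), 0.03304946795105934) 0.010648563902132258
base 7310 [ 0.45675282 -0.06550032] ((0.45707088708877563, -0.06529030948877335), 0.05532161146402359)
pad 216 [ 0.4404 -0.0405  0.0406]
pad 198 [ 0.4859 -0.0639  0.0405]
pad 170 [ 0.4433 -0.0914  0.0404]
[ 0.45652339 -0.0652744   0.04049762]
hist z [0.03912318 0.0404931  0.04174898]
```

Request:
carry_out(
  series="0.001 -0.04 0 0;0 -0.04 0 0;0 -0.03 -0.02 0;0 0 -0.05 0;0 0 -0.05 0;0 0 -0.04 0;0 0 -0.03 0;0 0 -0.02 0;0 0 -0.005 0;0 0 0 0;0 0 0 0",
  jaw=1,
)

```text
time: 4.42
tool_pos: [0.3969, -0.2706, 0.0315]
tcp_rot: [2.218, 2.222, 0.0]
wrist_force: [-1.0, 0.2, -0.7]
width: 1.002
grip_force: 0.0
```

Request:
carry_out(
  series="0 -0.001 -0.001 0;0 0 0 0;0 0 0 0;0 0 0 0;0 0 0 0;0 0 0 0;0 0 0 0;0 0 0 0",
  jaw=-1,
  grip_force=40,
)

```text
time: 5.42
tool_pos: [0.3962, -0.2714, 0.0298]
tcp_rot: [2.22, 2.222, 0.0]
wrist_force: [-0.9, 0.4, 5.2]
width: 0.415
grip_force: 40.3
```

Request:
carry_out(
  series="0 0 0.01 0;0 0 0.03 0;0 0 0.04 0;0 0 0.02 0;0.01 0.035 0 0;0.01 0.035 0 0;0.01 0.035 0 0;0.01 0.035 0 0;0.01 0.035 0 0;0.01 0.03 0 0;0 0 0 0;0 0 0 0",
)

```text
time: 6.92
tool_pos: [0.4553, -0.0662, 0.129]
tcp_rot: [-2.219, -2.223, 0.001]
wrist_force: [-0.1, -0.5, -2.2]
width: 0.412
grip_force: 40.3
```

```bash
python3 - <<'E'
from h import *
s=bot.read_state();print(s['tool_pos'],s['width'],s['grip_force'],s['wrist_force'],s['torque'])
ims=[]
for n in ['scene','side']:
    im,d,c,T=cam(n);P=cloud(d,c,T)
    u,v=cv2.projectPoints(np.array([[.457,-.065,.1]]),cv2.Rodrigues(T[:3,:3].T)[0],-T[:3,:3].T@T[:3,3],np.array(c['K'],float),np.array(c['distortion'],float))[0].ravel().astype(int)
    ims.append(cv2.resize(im[v-40:v+40,u-40:u+40],(400,400),interpolation=cv2.INTER_CUBIC))
    m=(np.hypot(P[...,0]-.457,P[...,1]+.065)<.05)&(P[...,2]>.095)&(P[...,2]<.113);q=P[m]
    if len(q)>5: print(n,len(q),cv2.minEnclosingCircle(q[:,:2].astype(np.float32)),np.percentile(q[:,2],[5,50,95]))
cv2.imwrite('pics/held.png',np.hstack(ims))
im,d,c,T=cam('wrist');cv2.imwrite('pics/w2.png',im)
E
```

```text
[ 0.45532859 -0.06619487  0.12902428] 0.41179642516404874 40.2941358089447 [-0.09011738 -0.50532013 -2.20048655] [-0.04518269  0.04896711 -0.04320497]
scene 176 ((0.45480549335479736, -0.06711548566818237), 0.03333808854222298) [0.10206014 0.11012115 0.11281885]
side 127 ((0.45208805799484253, -0.06812915951013565), 0.03420012816786766) [0.10240182 0.10864284 0.11207653]
```

View pics/held.png

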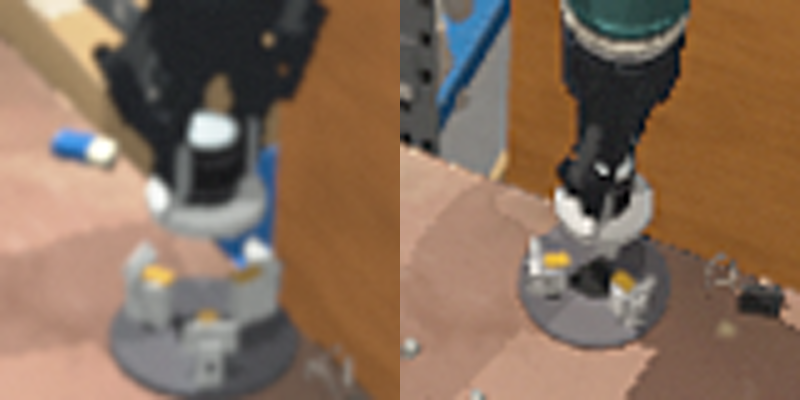

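View pics/w2.png

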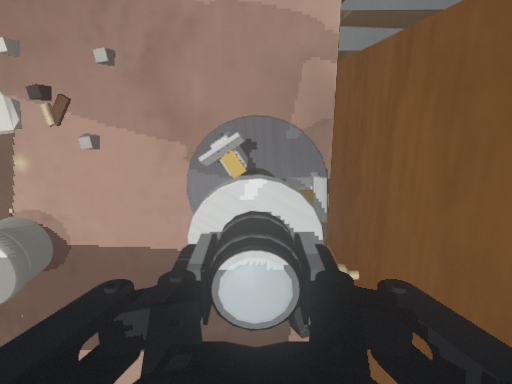

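The lens is held above the stand: in the wrist view the flange is at (257,230) and the stand base at (258,180). The scene crop hints at a tilt, so I'll measure it.

```bash
python3 - <<'E'
from h import *
for n in ['wrist','scene','side']:
    im,d,c,T=cam(n);P=cloud(d,c,T)
    # top glass and flange top
    for l,z0,z1,r in [('flange',.100,.118,.036),('top',.14,.16,.019)]:
        m=(np.hypot(P[...,0]-.4555,P[...,1]+.0665)<r)&(P[...,2]>z0)&(P[...,2]<z1)
        if l=='flange': m&=(np.hypot(P[...,0]-.4555,P[...,1]+.0665)>.021)
        q=P[m]
        if len(q)<20: continue
        A=np.c_[q[:,:2]-q[:,:2].mean(0),np.ones(len(q))];w=np.ones(len(q))>0
        for _ in range(5):
            x=np.linalg.lstsq(A[w],q[w,2],rcond=None)[0];w=np.abs(q[:,2]-A@x)<.002
        h=cv2.convexHull(q[w][:,:2].astype(np.float32))[:,0]
        print(n,l,len(q),w.sum(),'slope',np.round(x,4),'centre',q[w].mean(0).round(4),fitc(h,.0325 if l=='flange' else .0175,[.4555,-.0665]))
E
```

```text
wrist flange 4135 3832 slope [ 0.0005 -0.0036  0.11  ] centre [ 0.456  -0.0481  0.11  ] [ 0.45604868 -0.06702114]
wrist top 7838 5598 slope [-0.0046 -0.0753  0.1516] centre [ 0.4558 -0.064   0.1517] [ 0.45508387 -0.0659945 ]
scene flange 148 91 slope [0.0108 0.0241 0.1111] centre [ 0.4504 -0.0799  0.1113] [ 0.45491306 -0.06752977]
scene top 93 51 slope [-0.0144  0.2037  0.1526] centre [ 0.4562 -0.0724  0.1531] [ 0.45909513 -0.07275266]
side flange 112 54 slope [0.0335 0.0064 0.1095] centre [ 0.4415 -0.0739  0.1095] [ 0.45305321 -0.06535923]
side top 20 12 slope [0.1045 0.3754 0.1487] centre [ 0.455  -0.078   0.1491] [ 0.45598806 -0.06681299]
```

Request:
carry_out(
  series="0.001 0.0012 -0.01 0;0 0 -0.015 0;0 0 -0.015 0;0 0 -0.008 0;0 0 -0.004 0;0 0 -0.003 0;0 0 0 0;0 0 0 0",
)

```text
time: 8.22
tool_pos: [0.4573, -0.0649, 0.0747]
tcp_rot: [2.22, 2.222, 0.001]
wrist_force: [0.1, 0.1, -1.9]
width: 0.41
grip_force: 40.3
```

Request:
carry_out(
  series="0 0 -0.002 0;0 0 -0.001 0;0 0 -0.001 0;0 0 -0.001 0;0 0 0 0;0 0 0 0",
)

```text
time: 8.98
tool_pos: [0.4569, -0.0649, 0.0697]
tcp_rot: [2.22, 2.223, 0.0]
wrist_force: [-3.9, 0.0, 4.9]
width: 0.412
grip_force: 40.7
```

Request:
carry_out(
  series="0 0 -0.0005 0;0 0 0 0;0 0 0 0",
)

```text
time: 9.35
tool_pos: [0.4569, -0.0649, 0.0697]
tcp_rot: [-2.22, -2.222, 0.0]
wrist_force: [-4.9, 0.7, 9.9]
width: 0.41
grip_force: 41.2
```

Request:
carry_out(
  series="0 0 0 0;0 0 0 0;0 0 0 0;0 0 0 0;0 0 0 0;0 0 0 0;0 0 0 0;0 0 0 0",
  jaw=1,
)

```text
time: 10.35
tool_pos: [0.4569, -0.0649, 0.0688]
tcp_rot: [2.22, 2.223, 0.0]
wrist_force: [0.2, -0.5, -0.1]
width: 1.004
grip_force: 0.0
```

Request:
carry_out(
  series="0 0 0.005 0;0 0 0.02 0;0 0 0.04 0;0 0 0.04 0;0 0 0.03 0;0 0 0 0;0 0 0 0;0 0 0 0",
)

```text
time: 11.35
tool_pos: [0.4557, -0.0646, 0.2021]
tcp_rot: [-2.218, -2.221, 0.003]
wrist_force: [0.2, -0.5, 0.1]
width: 1.001
grip_force: 0.0
```

```bash
python3 - <<'E'
from h import *
s=bot.read_state();print(s['time'],s['tool_pos'],s['wrist_force'])
im,d,c,T=cam('wrist');P=cloud(d,c,T);cv2.imwrite('pics/w3.png',im)
R_=np.hypot(P[...,0]-.4567,P[...,1]+.0654)
for l,m,r in [('flange',(R_<.037)&(R_>.021)&(P[...,2]>.044)&(P[...,2]<.056),.0325),('top',(R_<.022)&(P[...,2]>.083)&(P[...,2]<.097),.0175)]:
    q=P[m];A=np.c_[q[:,:2]-q[:,:2].mean(0),np.ones(len(q))];w=np.ones(len(q))>0
    for _ in range(5): x=np.linalg.lstsq(A[w],q[w,2],rcond=None)[0];w=np.abs(q[:,2]-A@x)<.002
    print(l,len(q),w.sum(),x.round(4),fitc(cv2.convexHull(q[w][:,:2].astype(np.float32))[:,0],r,[.4567,-.0654]))
E
```

```text
11.35 [ 0.45569712 -0.06463015  0.20206752] [ 0.21314055 -0.48000315  0.06420001]
flange 2067 2028 [-0.0004 -0.0017  0.0506] [ 0.45754756 -0.06558716]
top 1760 1410 [-0.0023 -0.0265  0.0921] [ 0.45763598 -0.06528104]
```

View pics/w3.png

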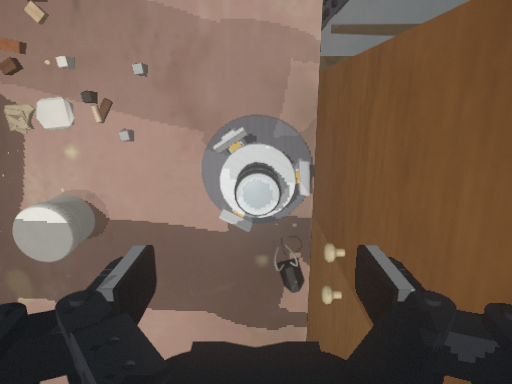

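The lens sits level and centred inside the three fences (flange at (258,178)), and the gripper is clear of it.

```bash
python3 -c "
from workcell import bot
print(bot.finish_job())"
```

```text
the job is handed in; nothing more can be done
None
```

The wide lens is seated in the smaller three-post stand, level and about 1 mm off its axis by the wrist camera; it has been released, the narrow lens was never approached, and the job is handed in (no verdict was returned).

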